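# Third hand for the spoon-rest rail

### The job

We are putting together a wooden rest for the cupping spoons: pick up the notched rail (not the plain one) and set it down on the jig board in the lane between the two guide strips, its square end facing the sprung end cheek but still clear of it. Then slide it along the board and press its end squarely against the cheek with a steady push of about 10 N, which sinks the cheek about 10 mm on its springs, never to the end of its 22 mm travel, and keep pushing so that I can drive the screws. Finish while still holding the rail pressed there, do not let go, and leave everything else on the table where it is.

Things in the scene. Friction and masses are not known exactly. Their poses are not given: they have to be found in the camera images.
- rail: Notched rail, loose, dark wood, 0.12 kg: 150 long (x) x 24 thick (y) x 45 high (z), lying notches up. Two notches in its top, 18 deep, leave a full-height middle block 44 long, centred: grip it there across the 24. Its +x end is flat and square, its -x end half round. Origin: centre of its underside. Its square end points away from the robot within about 35 degrees.
- rail_end (a point): Centre of the width of the rail's flat square end, 75 along +x from the rail's origin and 22 above its underside. Axes as the rail's.
- plain_rail: The other rail, to be left alone: same dark wood, a plain bar 150 x 24 x 45 with both ends square and no notches. Origin: centre of its underside.
- jig: Jig fixed to the table. Plywood board 310 (x) x 130 (y) x 15 thick; origin: centre of its underside. +x runs along the lane to the end cheek, away from the robot within 15 degrees. Two guide strips 12 wide, 8 high (tops 23 above the table) at x = -125 to 45; the lane between them is 40 wide, centred on y = 0. Behind the cheek an aluminium block 45 high at x = 136 to 154.
- cheek_face (a point): The end cheek to press against: upright dark wood plate 20 thick (x) x 90 wide (y) x 55 high, arched top up to 75, across the lane on a sprung slide just above the board. This point lies on its front face (towards the robot), mid-width, 22 above the board's top; axes as the jig's. At rest it is at x = 75 in the jig's frame. It moves with the cheek, which gives way along +x.
- stop (a joint): How far the cheek has been pushed back along the jig's +x, in m: 0 at rest, 0.022 at the end of its travel. The springs push back with 2 N at 0 and 0.8 N more for each mm: 10 N at 0.010.
- tin_a: Aluminium sample tin with lid, 67 diameter x 45 high, upright. Leave alone. Origin: centre of its underside.
- tin_b: Another such tin. Leave alone.
- bowl_a: White cupping bowl, 100 diameter x 60 high, empty. Leave alone. Origin: centre of its underside.
- bowl_b: Another such bowl. Leave alone.
- bowl_c: Another such bowl. Leave alone.
- spoon: Steel cupping spoon 170 long lying on the table. Leave alone.
- screwdriver: Screwdriver with black handle lying on the table. Leave alone.
Things that resemble listed ones, but are neither listed nor needed, are in the scene too. What is shaped like the rail but blue or orange is not meant.

How it is judged:
By the outcome, as a careful person would: the job done as asked, in the order asked, and still so for the second after the job is handed in, while the arm keeps its last pose, push and grip.
It also fails if it takes over 48 s, if anything falls off the work surface, if the arm or the gripper's body presses on something with over 40 N, if the wrist force passes 120 N, or if a joint passes its speed limit or range.

### The arm

A 6-joint arm with a two-finger parallel gripper is mounted at the origin on the work surface. World frame = base frame: x ahead of the robot, y to its left, z up, the work surface at z = 0. Lengths are in m, angles in rad, forces in N, time in s.
With the tool pointing down it reaches from about 0.2 to 0.875 m from the base axis. Payload 3.4 kg.
Tool frame: the origin (TCP) lies at the very end of the fingers, on their centre line; the grasp point (between the pads) lies arm.tcp_to_grasp behind it (arm.tcp_to_grasp is the distance from the TCP to the grasp point, in m); z points along the fingers, y is the line along which they close (so a half turn about z gives the same grasp; the last joint's range is limited). The gripper opens to 94 mm and grips with 3 to 60 N. Pads are 16 mm wide; open, the fingers measure 119 mm over their backs; the gripper's body (75 mm by 177 mm) begins 78 mm behind the grasp point.
Start: joints at [1.213, 0.276, 1.505, -0, 1.361, -0.121], TCP at [0.135, 0.559, 0.205] pointing down, gripper open.
Joint ranges: [-2.89, 2.89], [-0.75, 2.08], [0.22, 2.7], [-1.18, 4.32], [0.11, 2.71], [-2.7, 2.7]. Speed limits (rad/s): [2.57, 2.57, 3.14, 3.14, 3.14, 3.14].

### API

Orientations are given as a unit quaternion [w, x, y, z].
In Python, from station import telemetry, cams, order, arm gives the robot as it stands.
- The arm moves only by the tool jog_arm, never from a script. Its argument "plan" is a list of rows, each an object of numbers: "tx", "ty", "tz": the shift along the tool's x, y, z in cm; "wx", "wy", "wz": the turn, a rotation vector about the tool's x, y, z in rad; "fingers": the closure, from 0 (fully open) to 1 (shut). In form: [{"tx": .., "ty": .., "tz": .., "wx": .., "wy": .., "wz": .., "fingers": ..}, ...]. A call has 1 to 8 rows; each row is the pose to reach, as a shift and turn from the pose commanded when the call began, along the tool's axes at that moment; what a row does not reach only later rows make up. A row lasts 1/10 s, in which the tool goes at most 50 mm and 8.59 degrees, less where a joint would pass 70% of its speed; a pose out of reach is approached as far as the arm can. A call with a gripper value outside its range is refused whole. The fingers move at their own pace and stop on an object; "newtons" is the grip in N (left out, the last holds). Time passes only in rows, so rows that repeat a pose let the fingers close. It gives the time, the measured TCP pose, the force, the opening and the grip force at its end, in the units of the state.
- telemetry.get_state(): the state, without advancing time (a new reading comes with each control period).
- cams.capture(name): name is "scene" or "top" or "wrist"; returns the picture (400x640x3 uint8, blue, green, red); there is no depth.
- cams.get_calibration(name): a dict with "fx", "fy", "cx", "cy" (pixels), "k1" (the pictures are not rectified: a ray, as slopes to the right and down, at radius r is drawn at 1 + k1 r^2 times it, then the intrinsics apply), "view" (4x4, takes a point from world to camera coordinates). Camera axes: x right, y down, z forward; pixel columns grow to the right and rows downward; lengths in m; the calibration is good to about 2 mm. A picture is of the moment at which its call begins: read the wrist's pose just before it. get_calibration takes no time and is no camera call; for the wrist camera it gives the pose at the moment of the call.
- order.sign_off(): hands the job in; it is judged then, once.
The state is a dict: "time_s": time; "qpos": joint angles; "qvel": joint speeds; "joint_efforts": joint torques, N m; "tcp_pos": TCP position; "tcp_rot": TCP orientation; "force": force on the tool from outside, world axes, zero at the start; "moment": the same for the moment, N m; "grip_width": opening from 0.0 (shut) to 1.0 (fully open); "grasp_force": force on a finger pad.
Only numpy, scipy, OpenCV 4.12 (cv2) and the standard library are available. Lean on these libraries where they do the work, as an engineer would, in place of code of your own. Each camera call takes 0.05 s, during which the arm holds its last target. There are 200 camera calls.

## Working session

There is one attempt and no reset: what is moved stays moved. The work goes in short steps, Python scripts to look and compute and a tool call to move; the robot and the scene stay as the last step left them, time stands still between calls to the robot, and variables do not carry over. Pictures are saved under pics/ and viewed, at most 10 in all, crops included, and the job is handed in when it is done.

Besides the shell and the picture viewer there is one more tool, called as name([rows], argument=value, ...), one row to a line, values as JSON. jog_arm: Moves the arm, as the interface text tells. Its arguments: {"type":"object","properties":{"plan":{"type":"array"},"newtons":{"type":"number"}},"required":["plan"]}

```bash
mkdir -p pics
cat > h.py <<'E'
import numpy as np, cv2
from scipy.spatial.transform import Rotation as R
from station import telemetry, cams, order, arm
def ray(cal,uv):
    K=np.array([[cal['fx'],0,cal['cx']],[0,cal['fy'],cal['cy']],[0,0,1]])
    d=np.array([(uv[0]-cal['cx'])/cal['fx'],(uv[1]-cal['cy'])/cal['fy']]); s=d.copy()
    for _ in range(30): s=d/(1+cal['k1']*(s@s))
    V=np.array(cal['view']); Rm=V[:3,:3]; o=-Rm.T@V[:3,3]
    return o, Rm.T@np.array([s[0],s[1],1])
def onz(cal,uv,z):
    o,d=ray(cal,uv); return o+d*(z-o[2])/d[2]
def proj(cal,p):
    V=np.array(cal['view']); c=V[:3,:3]@np.array(p)+V[:3,3]; s=c[:2]/c[2]; s=s*(1+cal['k1']*(s@s))
    return np.array([cal['fx']*s[0]+cal['cx'],cal['fy']*s[1]+cal['cy']])
def totool(st,v):
    w=st['tcp_rot']; return R.from_quat([w[1],w[2],w[3],w[0]]).inv().apply(v)
E
python3 - <<'E'
from h import *
t=cams.capture('top');s=cams.capture('scene')
cv2.imwrite('pics/top.png',t);cv2.imwrite('pics/scene.png',s)
print(telemetry.get_state());print(arm.tcp_to_grasp)
for n in('top','scene','wrist'):
  c=cams.get_calibration(n);print(n,c)
E
```

```text
{'time_s': 0.1, 'qpos': array([ 1.21301615e+00,  2.76483018e-01,  1.50599451e+00,  4.04791183e-06,
        1.36069026e+00, -1.20967640e-01]), 'qvel': array([ 0.00095657, -0.00099559, -0.00238347, -0.00090971,  0.0022499 ,
        0.00103245]), 'joint_efforts': array([ 8.07651104e-04, -4.05459595e+01, -2.37777328e+01,  7.02578528e-02,
        2.98498326e-02, -3.13152520e-05]), 'tcp_pos': array([0.13470542, 0.55847879, 0.20472382]), 'tcp_rot': array([-1.88650424e-04,  1.18130170e-01,  9.92997806e-01, -7.64641512e-04]), 'force': array([ 0.3167716 ,  0.10290036, -0.15187618]), 'moment': array([0.0082267 , 0.03826623, 0.00280126]), 'grasp_force': 0.0, 'grip_width': 0.999503275529795}
0.0188
top {'fx': 376.11737503901554, 'fy': 376.11737503901554, 'cx': 321.336791747486, 'cy': 198.51958925883036, 'k1': -0.06153896653658674, 'view': array([[ 0.02073582, -0.99970075,  0.01297804, -0.00811664],
       [-0.99482792, -0.02192231, -0.09918079,  0.56130833],
       [ 0.09943562, -0.01085432, -0.99498479,  1.25898552],
       [ 0.        ,  0.        ,  0.        ,  1.        ]])}
scene {'fx': 375.0963982828252, 'fy': 375.0963982828252, 'cx': 322.9673656393971, 'cy': 191.64529672741727, 'k1': 0.012744206094943379, 'view': array([[-0.13481598,  0.99085297, -0.00592053,  0.07384451],
       [ 0.61808106,  0.07942329, -0.7820919 , -0.2941789 ],
       [-0.77446785, -0.10909785, -0.62313498,  1.4776587 ],
       [ 0.        ,  0.        ,  0.        ,  1.        ]])}
wrist {'fx': 299.5300794043504, 'fy': 299.5300794043504, 'cx': 324.42670286695875, 'cy': 199.78606992573341, 'k1': -0.0009147378999672874, 'view': array([[ 0.23517326,  0.97195232, -0.00149427, -0.57349352],
       [ 0.94192931, -0.2275292 ,  0.24698103, -0.02491338],
       [ 0.23971379, -0.05949084, -0.96901916,  0.39018817],
       [ 0.        ,  0.        ,  0.        ,  1.        ]])}
```

View pics/top.png

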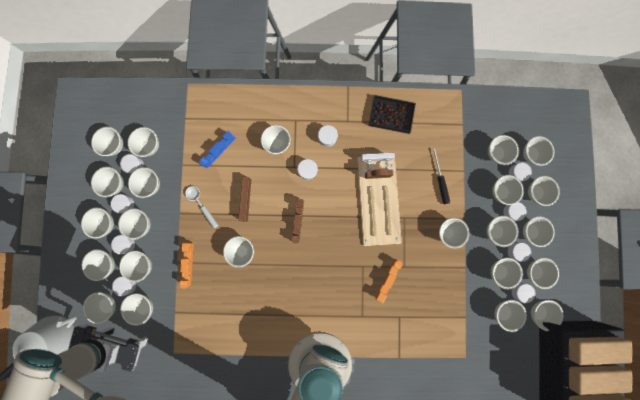

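View pics/scene.png

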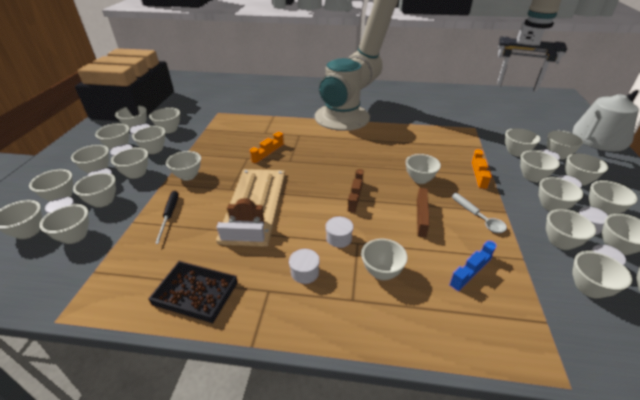

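The top view shows two dark bars: one at (297,219) and one at (244,198). The (297,219) bar has notches in its outline, so it fits the description. (244,198) is unbroken, so it is the plain one. Blue (217,149) and orange (186,264), (389,281) are decoys. The jig is at (380,200), with its cheek at (379,173). I'll confirm this in an enlarged crop.

Run:
```python
from h import *
t=cv2.imread('pics/top.png');c=cams.get_calibration('top')
cv2.imwrite('pics/crop.png',cv2.resize(t[145:255,225:415],None,fx=4,fy=4,interpolation=cv2.INTER_CUBIC))
hsv=cv2.cvtColor(t,cv2.COLOR_BGR2HSV)
m=((t[...,2]<125)&(hsv[...,1]>90)&(hsv[...,0]<20)).astype(np.uint8)*255
m[:,:225]=0;m[:,415:]=0;m[:145]=0;m[255:]=0
n,l,st,ce=cv2.connectedComponentsWithStats(m)
for i in range(1,n):
  if st[i,4]>60:
    r=cv2.minAreaRect(np.argwhere(l==i)[:,::-1].astype(np.float32));b=cv2.boxPoints(r)
    print(st[i],r,[onz(c,p,.03)[:2].round(3).tolist() for p in b])
m=((hsv[...,1]<130)&(t[...,2]>170)&(hsv[...,0]<30)).astype(np.uint8)*255
m[:,:345]=0;m[:,415:]=0;m[:145]=0;m[255:]=0
m=cv2.morphologyEx(m,cv2.MORPH_CLOSE,np.ones((5,5)))
r=cv2.minAreaRect(np.argwhere(m>0)[:,::-1].astype(np.float32));b=cv2.boxPoints(r)
print(r,[(p.round(1).tolist(),onz(c,p,.015)[:2].round(3).tolist()) for p in b])
```

```text
[343 147  37  98 675] ((353.23419189453125, 192.98367309570312), (35.59302520751953, 97.57671356201172), 10.359052658081055) [[0.428, -0.018], [0.761, -0.073], [0.742, -0.195], [0.409, -0.137]]
[286 155  18  21 200] ((293.25, 163.75), (15.462715148925781, 18.90514373779297), 16.389541625976562) [[0.655, 0.137], [0.719, 0.121], [0.704, 0.069], [0.641, 0.086]]
[365 169  27   9 131] ((378.0, 173.0), (26.0, 8.0), 0.0) [[0.639, -0.145], [0.667, -0.145], [0.669, -0.235], [0.641, -0.235]]
[225 173  21  46 469] ((235.9727783203125, 195.2020263671875), (14.339338302612305, 44.741607666015625), 11.040940284729004) [[0.495, 0.332], [0.647, 0.309], [0.638, 0.26], [0.487, 0.283]]
[246 178   5  43  76] ((247.2896728515625, 199.02415466308594), (2.7405011653900146, 42.02101516723633), 4.763641834259033) [[0.483, 0.264], [0.626, 0.258], [0.626, 0.249], [0.482, 0.255]]
[272 193  31  48 632] ((286.486572265625, 216.30516052246094), (29.089906692504883, 46.49247741699219), 5.52754020690918) [[0.423, 0.175], [0.581, 0.165], [0.573, 0.066], [0.416, 0.077]]
[225 227  15  16 119] ((229.00001525878906, 232.5), (13.416407585144043, 15.652474403381348), 63.43495178222656) [[0.446, 0.349], [0.471, 0.302], [0.431, 0.28], [0.406, 0.327]]
((379.5, 195.5), (101.0, 69.0), 90.0) [([345.0, 145.0], [0.753, -0.075]), ([414.0, 145.0], [0.76, -0.32]), ([414.0, 246.0], [0.406, -0.318]), ([345.0, 246.0], [0.401, -0.081])]
```

View pics/crop.png

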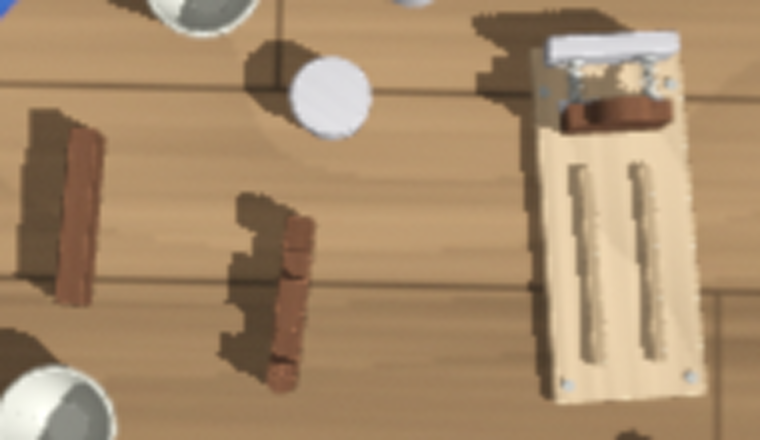

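The crop confirms it: the notched rail is at crop (291,303), with its square end up at (300,217) and its rounded end at (282,388). The plain bar is at (80,215). The guide strips run (579,165)-(593,360) and (640,163)-(656,358).

Run:
```python
from h import *
c=cams.get_calibration('top');st=telemetry.get_state()
f=lambda x,y,z:onz(c,(225+x/4-.375,145+y/4-.375),z)
a,b=f(300,217,.045),f(282,388,.045)
print('rail',a,b,(a+b)/2,np.degrees(np.arctan2(*(a-b)[1::-1])))
mid=(a+b)/2
for P,Q in [((579,165),(593,360)),((640,163),(656,358))]:
  p,q=f(*P,.023),f(*Q,.023);print('strip',p,q,np.degrees(np.arctan2(*(p-q)[1::-1])))
print('near corners',f(556,403,.015),f(706,393,.015))
for z in(.15,):
  print('tool shift cm to above rail',100*totool(st,np.array([mid[0],mid[1],z])-st['tcp_pos']))
V=np.array(cams.get_calibration('wrist')['view']);o=-V[:3,:3].T@V[:3,3];print('cam offs tool',totool(st,o-st['tcp_pos']),'fwd',totool(st,V[2,:3]))
```

```text
rail [0.55683164 0.07729139 0.045     ] [0.41312652 0.08857229 0.045     ] [0.48497908 0.08293184 0.045     ] -4.488533260666348
strip [ 0.60941324 -0.16124786  0.023     ] [ 0.44186932 -0.17467157  0.023     ] 4.580785722803972
strip [ 0.61238229 -0.21421624  0.023     ] [ 0.44459636 -0.22874485  0.023     ] 4.948908538220411
near corners [ 0.40461172 -0.14440097  0.015     ] [ 0.41547854 -0.27369523  0.015     ]
tool shift cm to above rail [-45.20745962 -38.00123888   5.52302005]
cam offs tool [ 0.07185049 -0.00066481 -0.17865741] fwd [-2.47168410e-01 -7.74649396e-05  9.68972534e-01]
```

jog_arm([
  {"tx": -45.2, "ty": -38, "tz": 3, "wz": -0.16, "fingers": 0},
  {"tx": -45.2, "ty": -38, "tz": 3, "wz": -0.16, "fingers": 0},
  {"tx": -45.2, "ty": -38, "tz": 3, "wz": -0.16, "fingers": 0},
  {"tx": -45.2, "ty": -38, "tz": 3, "wz": -0.16, "fingers": 0},
  {"tx": -45.2, "ty": -38, "tz": 3, "wz": -0.16, "fingers": 0},
  {"tx": -45.2, "ty": -38, "tz": 3, "wz": -0.16, "fingers": 0},
  {"tx": -45.2, "ty": -38, "tz": 3, "wz": -0.16, "fingers": 0},
  {"tx": -45.2, "ty": -38, "tz": 3, "wz": -0.16, "fingers": 0},
])

```text
invalid input at $.plan[0]: expected keys tx, ty, tz, wx, wy, wz, fingers
```

jog_arm([
  {"tx": -45.2, "ty": -38, "tz": 3, "wx": 0, "wy": 0, "wz": -0.16, "fingers": 0},
  {"tx": -45.2, "ty": -38, "tz": 3, "wx": 0, "wy": 0, "wz": -0.16, "fingers": 0},
  {"tx": -45.2, "ty": -38, "tz": 3, "wx": 0, "wy": 0, "wz": -0.16, "fingers": 0},
  {"tx": -45.2, "ty": -38, "tz": 3, "wx": 0, "wy": 0, "wz": -0.16, "fingers": 0},
  {"tx": -45.2, "ty": -38, "tz": 3, "wx": 0, "wy": 0, "wz": -0.16, "fingers": 0},
  {"tx": -45.2, "ty": -38, "tz": 3, "wx": 0, "wy": 0, "wz": -0.16, "fingers": 0},
  {"tx": -45.2, "ty": -38, "tz": 3, "wx": 0, "wy": 0, "wz": -0.16, "fingers": 0},
  {"tx": -45.2, "ty": -38, "tz": 3, "wx": 0, "wy": 0, "wz": -0.16, "fingers": 0},
])

```text
time_s: 0.9
tcp_pos: [0.3715, 0.2368, 0.1851]
tcp_rot: [0.0, 0.038, 0.999, 0.0]
force: [0.8, 0.8, -0.3]
grip_width: 1.0
grasp_force: 0.0
```

Run:
```python
from h import *
st=telemetry.get_state();print(st['time_s'],st['tcp_pos'],st['tcp_rot'],st['qpos'])
print(100*totool(st,np.array([.485,.083,.175])-st['tcp_pos']))
```

```text
0.9 [0.37148952 0.23679853 0.18507329] [5.65400274e-06 3.83074213e-02 9.99265996e-01 9.93714507e-05] [ 4.09139537e-01  8.54949805e-02  1.80266063e+00  1.83450624e-04
  1.25334087e+00 -1.08508045e+00]
[-12.49519019 -14.46589414   1.00449628]
```

jog_arm([
  {"tx": -12.5, "ty": -14.5, "tz": 1, "wx": 0, "wy": 0, "wz": 0, "fingers": 0},
  {"tx": -12.5, "ty": -14.5, "tz": 1, "wx": 0, "wy": 0, "wz": 0, "fingers": 0},
  {"tx": -12.5, "ty": -14.5, "tz": 1, "wx": 0, "wy": 0, "wz": 0, "fingers": 0},
  {"tx": -12.5, "ty": -14.5, "tz": 1, "wx": 0, "wy": 0, "wz": 0, "fingers": 0},
  {"tx": -12.5, "ty": -14.5, "tz": 1, "wx": 0, "wy": 0, "wz": 0, "fingers": 0},
  {"tx": -12.5, "ty": -14.5, "tz": 1, "wx": 0, "wy": 0, "wz": 0, "fingers": 0},
])

```text
time_s: 1.5
tcp_pos: [0.4841, 0.0839, 0.1746]
tcp_rot: [-0.001, 0.04, 0.999, 0.0]
force: [-0.7, 0.6, -0.3]
grip_width: 1.001
grasp_force: 0.0
```

Run:
```python
from h import *
st=telemetry.get_state();c=cams.get_calibration('wrist');w=cams.capture('wrist')
cv2.imwrite('pics/w1.png',w);print(st['time_s'],st['tcp_pos'],st['tcp_rot'])
hsv=cv2.cvtColor(w,cv2.COLOR_BGR2HSV)
for p in [(.485,.083,.045),(.557,.0773,.045),(.413,.0886,.045)]: print(proj(c,p))
```

```text
1.5 [0.48414756 0.08394512 0.17459935] [-9.99082494e-04  3.95807441e-02  9.99215837e-01  2.78857622e-04]
[324.155454   194.77922066]
[324.22275591 257.74320692]
[323.98038578 124.36900031]
```

View pics/w1.png

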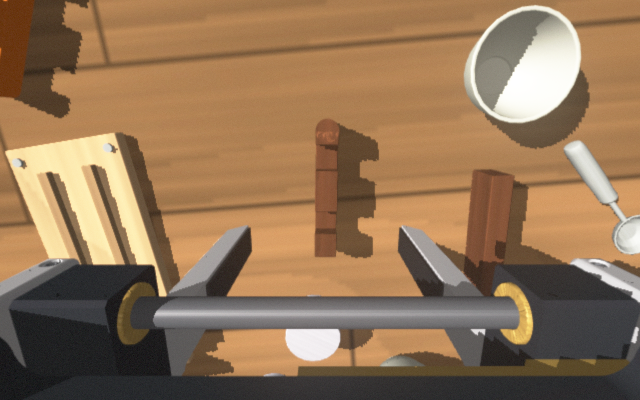

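The wrist view shows the notched rail straight below: round end at (327,120), middle block around (326,191), square end at (325,257). It is aligned between the fingers, so I'm descending to grip it.

jog_arm([
  {"tx": 0.2, "ty": 0, "tz": 5, "wx": 0, "wy": 0, "wz": 0, "fingers": 0},
  {"tx": 0.2, "ty": 0, "tz": 10, "wx": 0, "wy": 0, "wz": 0, "fingers": 0},
  {"tx": 0.2, "ty": 0, "tz": 14, "wx": 0, "wy": 0, "wz": 0, "fingers": 0},
  {"tx": 0.2, "ty": 0, "tz": 15.9, "wx": 0, "wy": 0, "wz": 0, "fingers": 0.3},
  {"tx": 0.2, "ty": 0, "tz": 15.9, "wx": 0, "wy": 0, "wz": 0, "fingers": 0.6},
  {"tx": 0.2, "ty": 0, "tz": 15.9, "wx": 0, "wy": 0, "wz": 0, "fingers": 1},
  {"tx": 0.2, "ty": 0, "tz": 15.9, "wx": 0, "wy": 0, "wz": 0, "fingers": 1},
  {"tx": 0.2, "ty": 0, "tz": 15.9, "wx": 0, "wy": 0, "wz": 0, "fingers": 1},
], newtons=40)

```text
time_s: 2.35
tcp_pos: [0.4836, 0.0851, 0.0178]
tcp_rot: [0.002, 0.038, 0.999, 0.0]
force: [0.1, -0.0, 0.3]
grip_width: 0.614
grasp_force: 0.0
```

jog_arm([
  {"tx": 0, "ty": 0, "tz": 0, "wx": 0, "wy": 0, "wz": 0, "fingers": 1},
  {"tx": 0, "ty": 0, "tz": 0, "wx": 0, "wy": 0, "wz": 0, "fingers": 1},
  {"tx": 0, "ty": 0, "tz": 0, "wx": 0, "wy": 0, "wz": 0, "fingers": 1},
])

```text
time_s: 2.65
tcp_pos: [0.4827, 0.0846, 0.0166]
tcp_rot: [0.0, 0.038, 0.999, 0.0]
force: [0.4, -0.4, -0.2]
grip_width: 0.355
grasp_force: 0.0
```

jog_arm([
  {"tx": 0, "ty": 0, "tz": 0, "wx": 0, "wy": 0, "wz": 0, "fingers": 1},
  {"tx": 0, "ty": 0, "tz": 0, "wx": 0, "wy": 0, "wz": 0, "fingers": 1},
  {"tx": 0, "ty": 0, "tz": 0, "wx": 0, "wy": 0, "wz": 0, "fingers": 1},
  {"tx": 0, "ty": 0, "tz": 0, "wx": 0, "wy": 0, "wz": 0, "fingers": 1},
])

```text
time_s: 3.05
tcp_pos: [0.4825, 0.0847, 0.0164]
tcp_rot: [0.0, 0.038, 0.999, 0.0]
force: [0.4, -0.0, 1.9]
grip_width: 0.251
grasp_force: 39.9
```

jog_arm([
  {"tx": 0, "ty": 0, "tz": -5, "wx": 0, "wy": 0, "wz": 0, "fingers": 1},
  {"tx": 0, "ty": 0, "tz": -10, "wx": 0, "wy": 0, "wz": 0, "fingers": 1},
  {"tx": -1.5, "ty": -4.5, "tz": -12, "wx": 0, "wy": 0, "wz": -0.03, "fingers": 1},
  {"tx": -3, "ty": -9, "tz": -12, "wx": 0, "wy": 0, "wz": -0.06, "fingers": 1},
  {"tx": -4.5, "ty": -13.5, "tz": -12, "wx": 0, "wy": 0, "wz": -0.09, "fingers": 1},
  {"tx": -6, "ty": -18, "tz": -12, "wx": 0, "wy": 0, "wz": -0.12, "fingers": 1},
  {"tx": -7.5, "ty": -22.5, "tz": -12, "wx": 0, "wy": 0, "wz": -0.15, "fingers": 1},
  {"tx": -8.6, "ty": -27.2, "tz": -12, "wx": 0, "wy": 0, "wz": -0.162, "fingers": 1},
])

```text
time_s: 3.85
tcp_pos: [0.5475, -0.1949, 0.1356]
tcp_rot: [-0.0, -0.043, 0.999, 0.0]
force: [0.9, 0.2, -1.7]
grip_width: 0.252
grasp_force: 39.9
```

jog_arm([
  {"tx": 0, "ty": 0, "tz": 0, "wx": 0, "wy": 0, "wz": 0, "fingers": 1},
  {"tx": 0, "ty": 0, "tz": 0, "wx": 0, "wy": 0, "wz": 0, "fingers": 1},
  {"tx": 0, "ty": 0, "tz": 0, "wx": 0, "wy": 0, "wz": 0, "fingers": 1},
])

```text
time_s: 4.15
tcp_pos: [0.5465, -0.192, 0.1355]
tcp_rot: [-0.001, -0.043, 0.999, 0.001]
force: [-0.8, -0.4, -1.3]
grip_width: 0.253
grasp_force: 39.9
```

Run:
```python
from h import *
st=telemetry.get_state();c=cams.get_calibration('wrist');w=cams.capture('wrist')
cv2.imwrite('pics/w2.png',w);np.save('w2v.npy',c['view']);print(st['time_s'],st['tcp_pos'],st['tcp_rot'],st['force'])
for p in [(.4432,-.2017,.023),(.611,-.1877,.023)]: print(proj(c,p))
```

```text
4.15 [ 0.54649522 -0.19204042  0.13554404] [-8.37620176e-04 -4.26529612e-02  9.99089259e-01  8.22471548e-04] [-0.83465176 -0.37868501 -1.32055837]
[323.87983891  87.91633081]
[323.7148348  257.30052276]
```

View pics/w2.png

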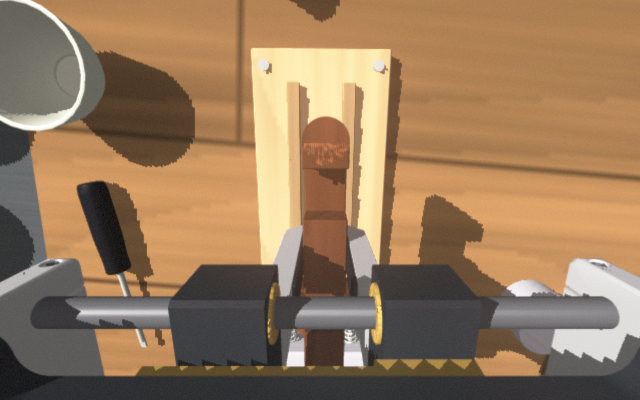

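The jig is below the carried rail: board near corners at (251,48) and (391,48), strips' near ends at (293,82) and (349,82), board edges at (261,262) and (383,262). The rail's axis is at about u=326, so the lane lies a little to the left.

Run:
```python
from h import *
w=cv2.imread('pics/w2.png');c=cams.get_calibration('wrist');c['view']=np.load('w2v.npy');st=telemetry.get_state()
hsv=cv2.cvtColor(w,cv2.COLOR_BGR2HSV)
L=[];
for v in range(90,225,10):
  row=w[v].astype(int); b=(row[:,0]>95)&(row[:,2]>190)
  u=np.flatnonzero(b[235:410])+235
  a,bb=onz(c,(u[0],v),.015),onz(c,(u[-1]+1,v),.015);L.append((a+bb)/2)
  if v%30==0: print(v,u[0],u[-1],np.linalg.norm(a-bb))
L=np.array(L);k=np.polyfit(L[:,0],L[:,1],1);print('centreline',k,np.degrees(np.arctan(k[0])))
print('at x .547 y',np.polyval(k,.547))
p,q=onz(c,(293,82),.023),onz(c,(349,82),.023);print('strip near',(p+q)/2,np.linalg.norm(p-q));m=(onz(c,(251,48),.015)+onz(c,(391,48),.015))/2;print('near edge',m)
# rail dir & centre from held rail edges, top z
zt=st['tcp_pos'][2]-.016+.045
for v in(160,260):
  row=hsv[v]; m_=(row[:,0]<14)&(w[v,:,2]<150); print(v,np.flatnonzero(m_[290:362])[[0,-1]]+290)
print(onz(c,(325.5,118),zt),onz(c,(325.5,240),zt-0))
```

```text
90 252 388 0.12925242271975718
120 253 386 0.12942052856194078
150 243 385 0.14146359593130106
180 236 409 0.1764466642487619
210 235 409 0.18200343285073434
centreline [ 0.10528086 -0.25334006] 6.010009299076427
at x .547 y -0.19575142383746721
strip near [ 0.43835035 -0.20474303  0.023     ] 0.05110386159304649
near edge [ 0.40827709 -0.2072656   0.015     ]
160 [303 348]
260 [296 352]
[ 0.47224816 -0.19847366  0.16481793] [ 0.53477622 -0.19310804  0.16481793]
```

jog_arm([
  {"tx": 0.5, "ty": -0.3, "tz": 4, "wx": 0, "wy": 0, "wz": 0, "fingers": 1},
  {"tx": 0.5, "ty": -0.3, "tz": 7, "wx": 0, "wy": 0, "wz": 0, "fingers": 1},
  {"tx": 0.5, "ty": -0.3, "tz": 9, "wx": 0, "wy": 0, "wz": 0, "fingers": 1},
  {"tx": 0.5, "ty": -0.3, "tz": 9.7, "wx": 0, "wy": 0, "wz": 0, "fingers": 1},
  {"tx": 0.5, "ty": -0.3, "tz": 9.7, "wx": 0, "wy": 0, "wz": 0, "fingers": 1},
  {"tx": 0.5, "ty": -0.3, "tz": 9.7, "wx": 0, "wy": 0, "wz": 0, "fingers": 1},
])

```text
time_s: 4.8
tcp_pos: [0.5435, -0.1963, 0.0403]
tcp_rot: [0.001, -0.043, 0.999, -0.0]
force: [-0.5, -0.4, -2.0]
grip_width: 0.251
grasp_force: 39.9
```

Run:
```python
from h import *
st=telemetry.get_state();print(st['tcp_pos'],st['force'])
a=cams.capture('scene');b=cams.capture('wrist');d=cams.capture('top')
s=cv2.resize(a[160:250,210:300],(400,400),interpolation=cv2.INTER_CUBIC)
t=cv2.resize(d[145:255,340:420],(400,550),interpolation=cv2.INTER_CUBIC)[:400]
cv2.imwrite('pics/c3.png',np.vstack([np.hstack([s,t])]))
cv2.imwrite('pics/w3.png',b)
```

```text
[ 0.54350024 -0.19628595  0.04032303] [-0.48353121 -0.44717276 -1.98527165]
```

View pics/c3.png

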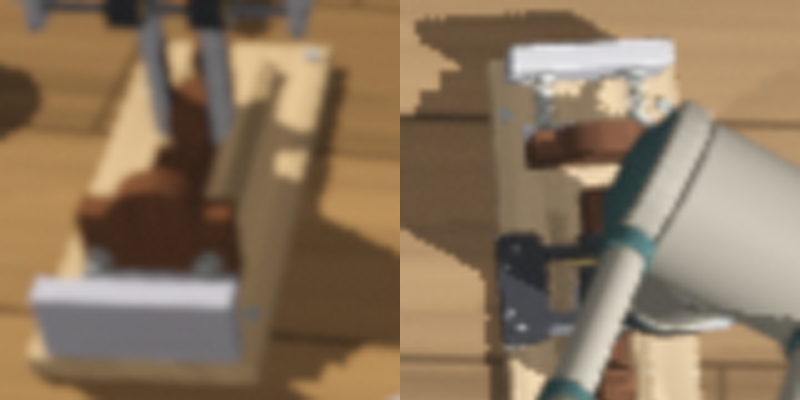

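View pics/w3.png

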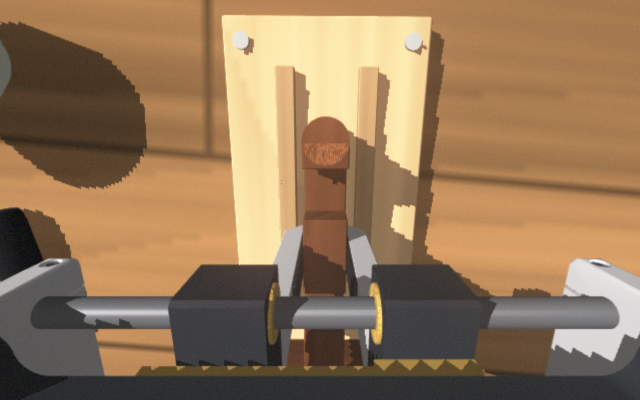

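The rail hangs centred in the lane: rail at u=303–349, with the strips' inner edges at 294 and 358. It is parallel to the board edges, and the top view shows a clear gap to the cheek. I'm lowering the last few mm.

jog_arm([
  {"tx": 0, "ty": 0, "tz": 0.5, "wx": 0, "wy": 0, "wz": 0, "fingers": 1},
  {"tx": 0, "ty": 0, "tz": 0.8, "wx": 0, "wy": 0, "wz": 0, "fingers": 1},
  {"tx": 0, "ty": 0, "tz": 0.9, "wx": 0, "wy": 0, "wz": 0, "fingers": 1},
  {"tx": 0, "ty": 0, "tz": 0.9, "wx": 0, "wy": 0, "wz": 0, "fingers": 1},
  {"tx": 0, "ty": 0, "tz": 0.9, "wx": 0, "wy": 0, "wz": 0, "fingers": 1},
])

```text
time_s: 5.45
tcp_pos: [0.5428, -0.1967, 0.0313]
tcp_rot: [0.0, -0.042, 0.999, -0.0]
force: [-2.2, 0.6, 6.6]
grip_width: 0.254
grasp_force: 40.0
```

jog_arm([
  {"tx": 0, "ty": 0, "tz": -0.03, "wx": 0, "wy": 0, "wz": 0, "fingers": 1},
  {"tx": 0, "ty": 0, "tz": -0.03, "wx": 0, "wy": 0, "wz": 0, "fingers": 1},
  {"tx": -0.3, "ty": 0, "tz": -0.03, "wx": 0, "wy": 0, "wz": 0, "fingers": 1},
  {"tx": -0.6, "ty": 0, "tz": -0.03, "wx": 0, "wy": 0, "wz": 0, "fingers": 1},
  {"tx": -0.9, "ty": 0, "tz": -0.03, "wx": 0, "wy": 0, "wz": 0, "fingers": 1},
  {"tx": -1.2, "ty": 0, "tz": -0.03, "wx": 0, "wy": 0, "wz": 0, "fingers": 1},
  {"tx": -1.2, "ty": 0, "tz": -0.03, "wx": 0, "wy": 0, "wz": 0, "fingers": 1},
  {"tx": -1.2, "ty": 0, "tz": -0.03, "wx": 0, "wy": 0, "wz": 0, "fingers": 1},
])

```text
time_s: 6.25
tcp_pos: [0.5538, -0.1959, 0.0313]
tcp_rot: [-0.001, -0.043, 0.999, -0.0]
force: [-3.3, -0.1, 7.1]
grip_width: 0.252
grasp_force: 40.0
```

jog_arm([
  {"tx": -0.2, "ty": 0, "tz": 0, "wx": 0, "wy": 0, "wz": 0, "fingers": 1},
  {"tx": -0.4, "ty": 0, "tz": 0, "wx": 0, "wy": 0, "wz": 0, "fingers": 1},
  {"tx": -0.4, "ty": 0, "tz": 0, "wx": 0, "wy": 0, "wz": 0, "fingers": 1},
])

```text
time_s: 6.55
tcp_pos: [0.5575, -0.1956, 0.0313]
tcp_rot: [-0.001, -0.043, 0.999, -0.0]
force: [-4.3, 0.0, 7.5]
grip_width: 0.253
grasp_force: 40.0
```

jog_arm([
  {"tx": -0.2, "ty": 0, "tz": 0, "wx": 0, "wy": 0, "wz": 0, "fingers": 1},
  {"tx": -0.4, "ty": 0, "tz": 0, "wx": 0, "wy": 0, "wz": 0, "fingers": 1},
  {"tx": -0.4, "ty": 0, "tz": 0, "wx": 0, "wy": 0, "wz": 0, "fingers": 1},
])

```text
time_s: 6.85
tcp_pos: [0.5614, -0.1952, 0.0313]
tcp_rot: [-0.001, -0.043, 0.999, -0.0]
force: [-5.0, -0.6, 8.3]
grip_width: 0.253
grasp_force: 40.0
```

jog_arm([
  {"tx": -0.1, "ty": 0, "tz": -0.05, "wx": 0, "wy": 0, "wz": 0, "fingers": 1},
  {"tx": -0.2, "ty": 0, "tz": -0.05, "wx": 0, "wy": 0, "wz": 0, "fingers": 1},
  {"tx": -0.2, "ty": 0, "tz": -0.05, "wx": 0, "wy": 0, "wz": 0, "fingers": 1},
])

```text
time_s: 7.15
tcp_pos: [0.5631, -0.195, 0.0313]
tcp_rot: [-0.001, -0.043, 0.999, -0.0]
force: [-5.5, -0.1, 7.0]
grip_width: 0.255
grasp_force: 40.0
```

jog_arm([
  {"tx": -0.1, "ty": 0, "tz": 0, "wx": 0, "wy": 0, "wz": 0, "fingers": 1},
  {"tx": -0.2, "ty": 0, "tz": 0, "wx": 0, "wy": 0, "wz": 0, "fingers": 1},
  {"tx": -0.2, "ty": 0, "tz": 0, "wx": 0, "wy": 0, "wz": 0, "fingers": 1},
])

```text
time_s: 7.45
tcp_pos: [0.5644, -0.1948, 0.0313]
tcp_rot: [-0.002, -0.043, 0.999, -0.0]
force: [-7.1, -1.1, 8.4]
grip_width: 0.256
grasp_force: 40.0
```

jog_arm([
  {"tx": -0.1, "ty": 0, "tz": 0, "wx": 0, "wy": 0, "wz": 0, "fingers": 1},
  {"tx": -0.2, "ty": 0, "tz": 0, "wx": 0, "wy": 0, "wz": 0, "fingers": 1},
  {"tx": -0.2, "ty": 0, "tz": 0, "wx": 0, "wy": 0, "wz": 0, "fingers": 1},
])

```text
time_s: 7.75
tcp_pos: [0.5658, -0.1947, 0.0313]
tcp_rot: [-0.003, -0.043, 0.999, -0.0]
force: [-8.4, -1.7, 9.0]
grip_width: 0.256
grasp_force: 40.0
```

jog_arm([
  {"tx": -0.15, "ty": 0, "tz": -0.03, "wx": 0, "wy": 0, "wz": 0, "fingers": 1},
  {"tx": -0.3, "ty": 0, "tz": -0.06, "wx": 0, "wy": 0, "wz": 0, "fingers": 1},
  {"tx": -0.3, "ty": 0, "tz": -0.06, "wx": 0, "wy": 0, "wz": 0, "fingers": 1},
  {"tx": -0.3, "ty": 0, "tz": -0.06, "wx": 0, "wy": 0, "wz": 0, "fingers": 1},
])

```text
time_s: 8.15
tcp_pos: [0.5683, -0.1944, 0.0314]
tcp_rot: [-0.003, -0.043, 0.999, 0.0]
force: [-7.6, -1.8, 6.5]
grip_width: 0.25
grasp_force: 40.0
```

jog_arm([
  {"tx": -0.15, "ty": 0, "tz": -0.03, "wx": 0, "wy": 0, "wz": 0, "fingers": 1},
  {"tx": -0.3, "ty": 0, "tz": -0.06, "wx": 0, "wy": 0, "wz": 0, "fingers": 1},
  {"tx": -0.3, "ty": 0, "tz": -0.06, "wx": 0, "wy": 0, "wz": 0, "fingers": 1},
  {"tx": -0.3, "ty": 0, "tz": -0.06, "wx": 0, "wy": 0, "wz": 0, "fingers": 1},
])

```text
time_s: 8.55
tcp_pos: [0.5704, -0.1942, 0.0315]
tcp_rot: [-0.004, -0.043, 0.999, 0.0]
force: [-9.4, -1.3, 4.4]
grip_width: 0.256
grasp_force: 40.0
```

Run:
```python
from h import *
st=telemetry.get_state();print(st['tcp_pos'],st['tcp_rot'],st['force'],st['moment'])
a=cams.capture('scene');d=cams.capture('top');cv2.imwrite('pics/top4.png',d);cv2.imwrite('pics/scene4.png',a)
# cheek left-part shift vs rest image
t0=cv2.imread('pics/top.png')
g0=cv2.cvtColor(t0,cv2.COLOR_BGR2GRAY).astype(np.float32);g1=cv2.cvtColor(d,cv2.COLOR_BGR2GRAY).astype(np.float32)
for u in range(366,376):
  f=lambda t:np.round(t[164:180,u,2].astype(int))
  print(u,f(t0),f(d))
f=lambda x,y,z:onz(cams.get_calibration('top'),(x,y),z)
print('mm/px',1e3*(f(372,170,.07)-f(372,171,.07))[:2])
s=cv2.resize(a[160:250,210:300],(500,500),interpolation=cv2.INTER_CUBIC)
cv2.imwrite('pics/c4.png',s)
```

```text
[ 0.57044956 -0.19423594  0.03153361] [-3.93511878e-03 -4.28832284e-02  9.99072325e-01  1.80986893e-04] [-9.41933758 -1.31764543  4.35612174] [-0.4316475   1.13996605 -0.15249883]
366 [123 127 130 128 128 128 125 115  88  74  68  63  64  72 131 224] [126 130 133 132 123 109  74  59  57  57  54  55  75 132 140 139]
367 [106 107 109 109 108 111 106 119 114 109 105  99  93  94 130 219] [107 110 113 111  94 110  78  69  71  67  58  57  81 129 135 135]
368 [121 107 102 105 109 104  91 123 127 130 129 127 118 100 134 217] [108 109 105 103  82  78  72  72  69  68  57  58  82 128 134 133]
369 [150 112 122 117 112  98  92 124 129 130 130 129 117 102 148 218] [118 114 125 112  88  71  69  70  71  67  57  57  83 128 134 133]
370 [153 123 142 129 118 116 103 116 118 118 119 127 113 102 150 219] [127 125 144 116  86  70  68  71  69  68  54  59  87 129 135 134]
371 [153 135 132 126 126 125  97  76  74  75  81 111 105 101 151 220] [139 138 136 117  84  67  68  68  69  66  56  59  96 132 135 134]
372 [162 140 138 138 136 124  90  64  61  61  63  74  96 102 160 223] [142 142 140 125  76  60  63  62  62  61  56  61 100 134 137 137]
373 [152 138 137 138 136 119  76  59  57  57  56  62  91 108 178 228] [141 141 139 116  72  60  58  61  60  59  54  61  96 132 136 136]
374 [163 138 136 136 134 119  75  62  61  60  60  66  92 110 179 228] [139 140 137 110  73  63  61  63  63  59  54  57  79 107 111 112]
375 [158 136 134 133 133 111  80  73  71  71  71  78  91 109 177 225] [138 139 136 111  77  67  66  64  64  59  55  54  57  61  63  64]
mm/px [3.38942711 0.02069293]
```

View pics/c4.png

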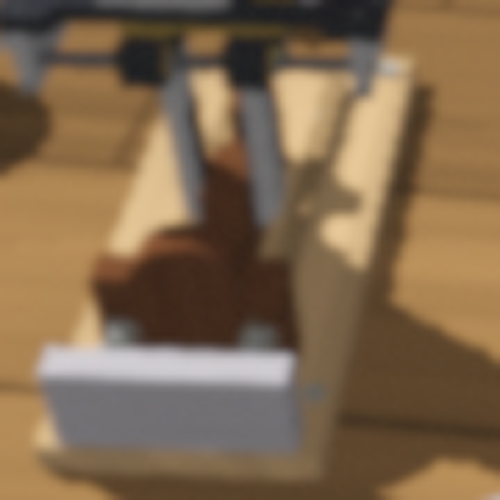

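By pixel shift, the top view puts the cheek about 6–7 mm in (about 2 px at 3.4 mm/px), which agrees with about 7 N net of friction. The crop shows the rail end flat on the cheek. I'll press about 3.5 mm further and take out the small pitch from compliance.

jog_arm([
  {"tx": -0.15, "ty": 0, "tz": 0, "wx": 0, "wy": -0.003, "wz": 0, "fingers": 1},
  {"tx": -0.3, "ty": 0, "tz": 0, "wx": 0, "wy": -0.007, "wz": 0, "fingers": 1},
  {"tx": -0.3, "ty": 0, "tz": 0, "wx": 0, "wy": -0.007, "wz": 0, "fingers": 1},
  {"tx": -0.3, "ty": 0, "tz": 0, "wx": 0, "wy": -0.007, "wz": 0, "fingers": 1},
])

```text
time_s: 9.05
tcp_pos: [0.5715, -0.1941, 0.0313]
tcp_rot: [-0.002, -0.043, 0.999, 0.0]
force: [-12.3, -3.3, 6.9]
grip_width: 0.252
grasp_force: 40.0
```

```bash
cat > m.py <<'E'
from h import *
st=telemetry.get_state();print(st['tcp_pos'],st['tcp_rot'],st['force'],st['moment'])
d=cams.capture('top');t0=cv2.imread('pics/top.png')
up=np.arange(0,15,.1)
def cross(col,lo,hi,th,rise):
  y=np.arange(lo,hi,.05);v=np.interp(y,np.arange(400),col.astype(float));i=np.flatnonzero(v>th if rise else v<th);return y[i[0]] if len(i) else np.nan
R0=[];R1=[];F0=[];F1=[]
for u in range(367,374):
  for t,Rr,Ff in((t0,R0,F0),(cv2.imread('pics/top4.png'),[],[]),(d,R1,F1)):
    c=t[:,u,2]; Rr.append(cross(c,165,175,95,False))
    k=int(Rr[-1])if Rr[-1]==Rr[-1] else 168
    hi=float(c[179]);Ff.append(cross(c,172,180,(57+hi)/2 if t is not t0 else 160,True))
print(np.round(F0,2),np.round(F1,2),np.round(R0[-3:],2),np.round(R1[-3:],2))
print('shift mm',3.39*np.median(np.array(F0)-F1),3.39*np.median(np.array(R0[-3:])-R1[-3:]))
E
python3 m.py
```

```text
[ 0.57154624 -0.19406286  0.03133172] [-2.27210522e-03 -4.31042617e-02  9.99067913e-01  4.07631052e-04] [-12.34609269  -3.29913349   6.85410654] [-0.63628295  1.77966127 -0.20813013]
[178.35 178.35 178.2  178.15 178.15 178.   177.75] [175.95 175.95 175.95 175.9  175.65 175.65 175.7 ] [170.1 169.9 169.6] [167.65 167.6  167.4 ]
shift mm 7.966500000001812 7.797000000001773
```

jog_arm([
  {"tx": -0.15, "ty": 0, "tz": -0.03, "wx": 0, "wy": 0, "wz": 0, "fingers": 1},
  {"tx": -0.28, "ty": 0, "tz": -0.06, "wx": 0, "wy": 0, "wz": 0, "fingers": 1},
  {"tx": -0.28, "ty": 0, "tz": -0.06, "wx": 0, "wy": 0, "wz": 0, "fingers": 1},
  {"tx": -0.28, "ty": 0, "tz": -0.06, "wx": 0, "wy": 0, "wz": 0, "fingers": 1},
  {"tx": -0.28, "ty": 0, "tz": -0.06, "wx": 0, "wy": 0, "wz": 0, "fingers": 1},
])

```text
time_s: 9.6
tcp_pos: [0.5738, -0.1939, 0.0314]
tcp_rot: [-0.003, -0.043, 0.999, 0.0]
force: [-12.7, -3.5, 3.7]
grip_width: 0.255
grasp_force: 40.0
```

```bash
python3 m.py
```

```text
[ 0.57382084 -0.19386951  0.0314435 ] [-2.83312539e-03 -4.30799034e-02  9.99067493e-01  4.89669669e-04] [-12.70606789  -3.48644983   3.694571  ] [-0.69860245  1.83524456 -0.19687044]
[178.35 178.35 178.2  178.15 178.15 178.   177.75] [175.45 175.3  175.35 175.3  175.2  175.   175.05] [170.1 169.9 169.6] [167.05 166.65 166.5 ]
shift mm 9.831000000002236 10.50900000000239
```

jog_arm([
  {"tx": 0, "ty": 0, "tz": 0, "wx": 0, "wy": 0, "wz": 0, "fingers": 1},
  {"tx": 0, "ty": 0, "tz": 0, "wx": 0, "wy": 0, "wz": 0, "fingers": 1},
  {"tx": 0, "ty": 0, "tz": 0, "wx": 0, "wy": 0, "wz": 0, "fingers": 1},
  {"tx": 0, "ty": 0, "tz": 0, "wx": 0, "wy": 0, "wz": 0, "fingers": 1},
  {"tx": 0, "ty": 0, "tz": 0, "wx": 0, "wy": 0, "wz": 0, "fingers": 1},
])

```text
time_s: 10.15
tcp_pos: [0.5738, -0.1939, 0.0315]
tcp_rot: [-0.003, -0.043, 0.999, 0.001]
force: [-11.9, -3.9, 4.3]
grip_width: 0.25
grasp_force: 40.0
```

```bash
python3 m.py; python3 -c "
from h import *
cv2.imwrite('pics/w5.png',cams.capture('wrist'))"
```

```text
[ 0.57382768 -0.1938695   0.03145843] [-2.83380127e-03 -4.30652243e-02  9.99068117e-01  5.03171826e-04] [-11.92072583  -3.88480149   4.25344519] [-0.71817069  1.8116763  -0.23704325]
[178.35 178.35 178.2  178.15 178.15 178.   177.75] [175.45 175.35 175.35 175.3  175.25 174.95 175.05] [170.1 169.9 169.6] [167.   166.65 166.5 ]
shift mm 9.831000000002236 10.50900000000239
```

View pics/w5.png

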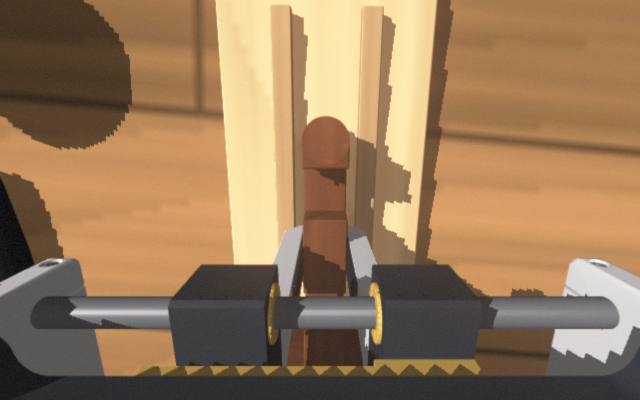

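The rail (u=303–349) sits centred between the strips (inner edges 294 and 360) and parallel to them. The push is steady with the cheek about 10 mm in, so I'm handing in.

```bash
python3 -c "
from h import *
print(order.sign_off())"
```

```text
the job is handed in; nothing more can be done
None
```

The notched rail is in the lane and still gripped, pressed against the cheek with an estimated 10 N; the cheek is sunk about 10 mm (from the camera, good to about 1 mm), and I handed the job in at about 10 s.

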